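# Clear the lid and hold the food well open

### The job

The food well with the red handle is about to be refilled. Take the yellow-capped shaker off its lid and set it down upright, without dropping it, in the empty place of the blue caddy; then raise that lid by its red handle to 50 degrees, so that its red pointer stands in the green band of the angle quadrant, and finish while still holding it there with the gripper, because it falls shut by itself. Keep the shaker upright all the way, leave the other well shut and leave everything else standing where it is.

Things in the scene. Friction and masses are not known exactly. Their poses are not given: they have to be found in the camera images.
- red_well: Fixed steel food well, 190 mm deep (x) by 170 wide (y), rim 90 mm above the table, flat hinged lid (6 mm plate, top at 96 mm when shut) with a red handle bar in front: the lid to raise. Origin: centre of its underside; x from the handle side to the hinge side (away from the robot, turned up to 0.2 rad), z up.
- red_quadrant (a point): Middle of the green band (43 to 57 degrees) of the thin white angle quadrant on the red-handled well's left (+y) side. The quadrant is centred on the hinge, radius 67 to 93 mm; a small red pointer on the lid's left edge moves along it as the lid turns.
- red_well_lid (a joint): Angle of the red-handled lid (rad): 0 shut and level, grows as the handle rises, stop at 1.35. Level axis along the well's y through point red_well_lid_hinge. Lid 0.3 to 0.62 kg, centre of mass about 110 mm from the hinge, no stay or spring, hardly any friction: let go, it falls shut. 1.5 to 3 N upwards at the handle holds it.
- red_well_lid_handle (a point): Middle of the red bar: round, 12 mm thick, 116 mm long along the well's y, level, centre 93 mm above the table when shut, on two arms 50 mm either side. Clear opening between bar and lid edge: 92 mm wide, 44 mm deep; free air below. In the lid's frame 240 mm from the hinge line and 3 mm above it. Axes are the lid's: x to the hinge, tipping down as it opens.
- red_well_lid_hinge (a point): Point on the hinge axis of the red-handled lid, at the middle of the far rim, 90 mm above the table, 95 mm from the well's centre along its +x. Axes as the well's.
- shaker: Loose steel shaker with a yellow plastic cap, round, 50 mm diameter (cap 51 mm), 90 mm tall, about 0.13 to 0.25 kg. Starts upright on the red-handled lid. Origin: centre of its underside, z up along it.
- caddy: Fixed blue plastic tray, 230 mm long (its x) by 115 mm wide, outer walls and the middle divider 18 mm high and 4 mm thick, floor 4 mm thick: two places, each about 109 mm by 107 mm inside. Origin: centre of its underside; the empty place is the one towards -x (towards the robot), the other holds a white-capped shaker.
- free_place (a point): Centre of the floor of the caddy's empty place, 4 mm above the table. Axes as the caddy's.
- other_shaker: Loose white-capped shaker, same shape as the yellow-capped one, standing in the caddy's far place, 113 mm from the centre of the empty place. Leave it standing there.
- black_well: Fixed steel food well, 190 mm deep (x) by 170 wide (y), rim 90 mm above the table, flat hinged lid (6 mm plate, top at 96 mm when shut) with a black handle bar in front: leave it shut. Origin: centre of its underside; x from the handle side to the hinge side (away from the robot, turned up to 0.2 rad), z up.
- black_well_lid (a joint): Angle of the black-handled lid (rad), 0 shut. Leave it shut.
- squeeze_bottle: Loose orange squeeze bottle, 60 mm diameter, 175 mm tall, on the table to the right. Bystander. Origin: centre of its underside.
- sauce_bottle: Loose green squeeze bottle, 60 mm diameter, 175 mm tall, on the table to the right. Bystander. Origin: centre of its underside.
- bowl_stack: Loose stack of black bowls, 124 mm diameter, 71 mm tall, on the table to the left. Bystander. Origin: centre of its underside.
- turner: Loose kitchen turner (spatula) lying on the table to the right. Bystander.
Things that resemble listed ones, but are neither listed nor needed, are in the scene too. Leave any purple or turquoise look-alike of the shaker alone.

How it is judged:
By the outcome, as a careful person would: the job done as asked, in the order asked, and still so for the second after the job is handed in, while the arm keeps its last pose, push and grip.
It also fails if it takes over 58 s, if anything falls off the work surface, if the arm or the gripper's body presses on something with over 40 N, if the wrist force passes 120 N, or if a joint passes its speed limit or range.

### The arm

A 7-joint arm with a two-finger parallel gripper is mounted at the origin on the work surface. World frame = base frame: x ahead of the robot, y to its left, z up, the work surface at z = 0. Lengths are in m, angles in rad, forces in N, time in s.
With the tool pointing down it reaches from about 0.425 to 0.825 m from the base axis. Payload 3.6 kg.
Tool frame: the origin (TCP) lies on the centre line of the jaws, within the pads' length; the fingertips stand 14 mm ahead of it and the grasp point (between the pads) lies 5 mm behind it (manip.tips_ahead is the distance from the TCP to the fingertips, in m); x points along the fingers, z is the direction in which the jaws open and shut, and the axes are right-handed (so a half turn about x gives the same grasp; the last joint's range is limited). The gripper opens to 93 mm and grips with 3 to 60 N. Pads are 15 mm wide; open, the fingers measure 128 mm over their backs; the gripper's body (75 mm by 188 mm) begins 65 mm behind the grasp point.
Start: joints at [1.127, 0.615, -0.013, 1.423, 0.008, 1.103, -0.04], TCP at [0.263, -0.594, 0.233] pointing down, gripper open.
Joint ranges: [-3.12, 3.12], [-0.3, 2.06], [-1.34, 1.32], [0.26, 2.42], [-1.36, 4.5], [0.01, 1.98], [-2.84, 2.84]. Speed limits (rad/s): [2.79, 2.79, 3.14, 3.14, 3.14, 3.14, 3.14].

### API

Orientations are given as a rotation vector (axis times angle).
In Python, from rig import manip, vision gives the robot as it stands.
- The arm moves only by the tool carry_out, never from a script. Its argument "motion" is a list of rows, each an object of numbers: "dx", "dy", "dz": the shift along the tool's x, y, z in m; "ax", "ay", "az": the turn, a rotation vector about the tool's x, y, z in rad. In form: [{"dx": .., "dy": .., "dz": .., "ax": .., "ay": .., "az": ..}, ...]. A call has 1 to 10 rows; each row is the pose to reach, as a shift and turn from the pose commanded when the call began, along the tool's axes at that moment; what a row does not reach only later rows make up. A row lasts 1/10 s, in which the tool goes at most 50 mm and 8.59 degrees, less where a joint would pass 70% of its speed; a pose out of reach is approached as far as the arm can. A call with a gripper value outside its range is refused whole. "fingers" is the opening, from 0 (shut) to 1 (fully open), set as the call begins (left out, the last holds). The fingers move at their own pace and stop on an object; "squeeze" is the grip in N (left out, the last holds). Time passes only in rows, so rows that repeat a pose let the fingers close. It gives the time, the measured TCP pose, the force and the opening at its end, in the units of the state.
- manip.observe(): the state, without advancing time (a new reading comes with each control period).
- vision.capture(name): name is "side" or "top"; returns a dict with "pixels" (480x640x3 uint8, red, green, blue), "range_z" (480x640 float32, m along the optical axis (not along the pixel's ray), 0 where there is no reading), "K" (3x3 intrinsics, pixels), "extrinsics" (4x4, takes a point from world to camera coordinates). Camera axes: x right, y up, looking along -z (the intrinsics and any distortion apply to the point x, -y, -z); pixel columns grow to the right and rows downward; lengths in m; the calibration is good to about 2 mm. A picture is of the moment at which its call begins.
- manip.close_job(): hands the job in, once; it reports no verdict.
The state is a dict: "time_s": time; "joint_positions": joint angles; "joint_vel": joint speeds; "tau": joint torques, N m; "eef_pos": TCP position; "tool_rot": TCP orientation; "ft_force": force on the tool from outside, world axes, zero at the start; "wrist_torque": the same for the moment, N m; "gripper_width": opening from 0.0 (shut) to 1.0 (fully open).
Only numpy, scipy, OpenCV 4.12 (cv2) and the standard library are available. Lean on these libraries where they do the work, as an engineer would, in place of code of your own. Each camera call takes 0.05 s, during which the arm holds its last target.

## Working session

There is one attempt and no reset: what is moved stays moved. The work goes in short steps, Python scripts to look and compute and a tool call to move; the robot and the scene stay as the last step left them, time stands still between calls to the robot, and variables do not carry over. Pictures are saved under pics/ and viewed, and the job is handed in when it is done.

Besides the shell and the picture viewer there is one more tool, called in YAML: its name, and indented under it one key for each argument. carry_out: Moves the arm, as the interface text tells. Its arguments: {"type":"object","properties":{"motion":{"type":"array"},"fingers":{"type":"number"},"squeeze":{"type":"number"}},"required":["motion"]}

```bash
ls; mkdir -p pics; python3 - <<'E'
from rig import manip, vision
import cv2, numpy as np
print(manip.observe(), manip.tips_ahead)
for n in ("side","top"):
    c=vision.capture(n)
    cv2.imwrite(f"pics/{n}0.png",c["pixels"][:,:,::-1])
    np.savez(f"{n}0.npz",**c)
    print(n,c["K"],c["extrinsics"],c.keys())
E
```

```text
pics
{'time_s': 0.0, 'joint_positions': array([ 1.127518  ,  0.61592131, -0.0126335 ,  1.42488174,  0.00814697,
        1.1034171 , -0.04041512]), 'joint_vel': array([-2.81110696e-03,  9.56677710e-04,  1.07886794e-04,  3.62768953e-04,
       -5.50930979e-05,  1.93274427e-03,  1.96700839e-04]), 'tau': array([-8.85047939e-04, -4.58930862e+01,  2.08798628e-01, -1.65744531e+01,
       -6.10368792e-02,  2.04650557e-02,  2.34959916e-04]), 'eef_pos': array([ 0.26282945, -0.59366339,  0.23148544]), 'tool_rot': array([ 0.89828439,  1.38029633, -0.89606936]), 'ft_force': array([ 0.1354385 , -0.06274953,  0.43736965]), 'wrist_torque': array([ 0.02002664, -0.01521037, -0.023814  ]), 'gripper_width': 1.003484004015315} 0.014
side [[542.55390172   0.         316.62028746]
 [  0.         542.55390172 240.09889471]
 [  0.           0.           1.        ]] [[-0.88120515 -0.47249502 -0.01503107  0.4862536 ]
 [ 0.22392846 -0.44520782  0.86697523 -0.23145099]
 [-0.41633343  0.76061715  0.4981245  -1.31167195]
 [ 0.          0.          0.          1.        ]] dict_keys(['pixels', 'range_z', 'K', 'extrinsics'])
top [[446.46971437   0.         318.43143303]
 [  0.         446.46971437 239.13734581]
 [  0.           0.           1.        ]] [[-3.06329095e-02 -9.99530635e-01  3.67766498e-04 -2.64340731e-02]
 [ 9.77275243e-01 -2.98736267e-02  2.09858681e-01 -5.84164651e-01]
 [-2.09749194e-01  6.78799106e-03  9.77731660e-01 -1.49513518e+00]
 [ 0.00000000e+00  0.00000000e+00  0.00000000e+00  1.00000000e+00]] dict_keys(['pixels', 'range_z', 'K', 'extrinsics'])
```

View pics/side0.png

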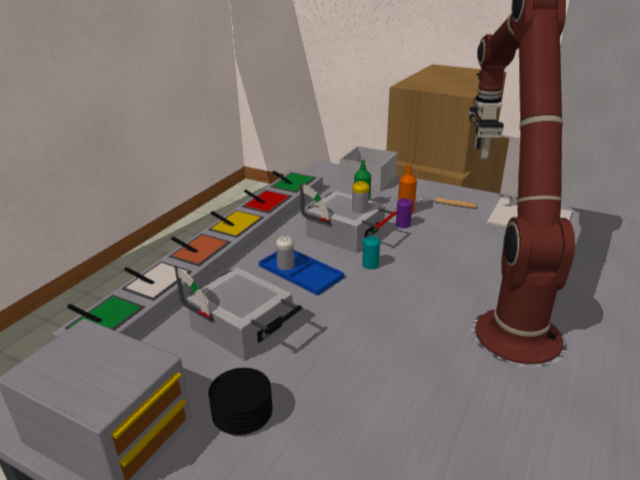

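View pics/top0.png

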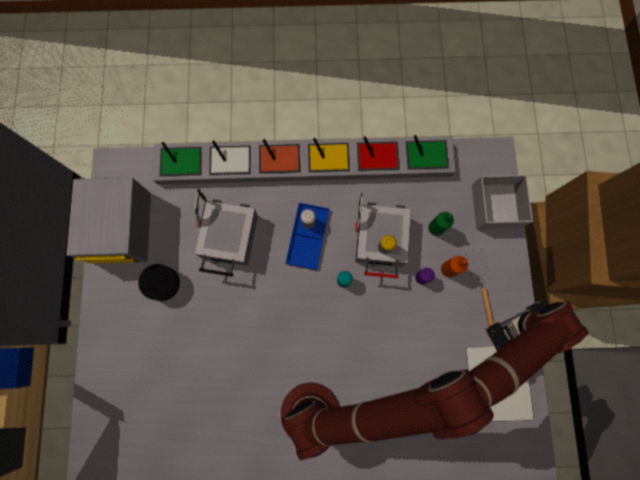

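The top view shows the red well at about (385,232), with the yellow cap at (388,243) and the red bar at (381,275). The caddy is at (308,236) with its empty place near (303,253). Look-alikes stand at (345,279) in turquoise and (425,276) in purple, and the bottles are at (455,267) and (441,223). Next I'll measure these.

```bash
cat > h.py <<'E'
import numpy as np, cv2
from scipy.spatial.transform import Rotation as R
def ray(c,u,v):
    K=c["K"];E=c["extrinsics"]
    d=np.stack([(np.asarray(u)-K[0,2])/K[0,0],-(np.asarray(v)-K[1,2])/K[1,1],-np.ones(np.shape(u))],-1)
    Rm=E[:3,:3];o=-Rm.T@E[:3,3]
    return o,d@Rm
def onplane(c,u,v,z):
    o,d=ray(c,u,v);return o+d*((z-o[2])/d[...,2])[...,None]
def depthpts(c,m):
    v,u=np.nonzero(m&(c["range_z"]>0));o,d=ray(c,u,v)
    return o+d*c["range_z"][v,u][:,None]
def proj(c,p):
    q=c["extrinsics"][:3,:3]@np.asarray(p)+c["extrinsics"][:3,3];K=c["K"]
    return K[0,0]*q[0]/-q[2]+K[0,2],K[1,1]*-q[1]/-q[2]+K[1,2]
def comps(c,lo,hi,amin=15):
    hsv=cv2.cvtColor(c["pixels"],cv2.COLOR_RGB2HSV)
    m=cv2.inRange(hsv,lo,hi)
    n,l,s,ce=cv2.connectedComponentsWithStats(m)
    return [(l==i,s[i],ce[i]) for i in range(1,n) if s[i][4]>=amin]
E
python3 - <<'E'
from h import *
np.set_printoptions(precision=4,suppress=True)
cs={n:dict(np.load(n+"0.npz")) for n in("side","top")}
cols={"yellow":((20,120,90),(33,255,255)),"red":((0,170,90),(5,255,255)),"red2":((174,170,90),(179,255,255)),"blue":((108,150,50),(122,255,255)),"purple":((128,100,40),(145,255,255)),"turq":((85,120,50),(97,255,255)),"orange":((6,180,120),(16,255,255)),"green":((50,120,40),(80,255,255))}
for n,c in cs.items():
  for k,(lo,hi) in cols.items():
    for m,s,ce in comps(c,lo,hi):
      p=depthpts(c,m)
      print(n,k,s,ce.round(1),np.median(p,0) if len(p) else None,p.min(0),p.max(0))
E
```

```text
side yellow [352 181  17  12 169] [360.2 186.9] [ 0.5379 -0.2567  0.1807] [ 0.5165 -0.6095  0.0144] [ 0.721  -0.2352  0.1899]
side yellow [211 211  49  25 613] [236.1 222.8] [ 0.8868 -0.0911  0.0551] [ 0.8378 -0.1668  0.0496] [ 0.9451 -0.0176  0.0769]
side yellow [111 372  70  67 690] [145.  405.2] [0.5237 0.6777 0.1495] [0.5164 0.581  0.1402] [0.5334 0.7506 0.1538]
side yellow [119 399  67  68 655] [151.5 433.2] [0.5234 0.6787 0.0796] [0.5166 0.5838 0.0724] [0.5339 0.751  0.0844]
side red [245 191  43  20 445] [266.7 200.6] [ 0.8871 -0.2715  0.0553] [ 0.8386 -0.3418  0.048 ] [ 0.9426 -0.1988  0.0716]
side red [375 212  21  17  75] [384.5 220.1] [ 0.4467 -0.2376  0.0977] [ 0.4353 -0.3029  0.0507] [ 0.4896 -0.1879  0.1021]
side red [199 311  10   7  25] [203.8 313.9] [0.6458 0.3697 0.0921] [0.6325 0.364  0.09  ] [0.6663 0.3764 0.0973]
side blue [ 259  251   85   44 1726] [304.9 272.4] [0.5838 0.0013 0.007 ] [ 0.4825 -0.0794 -0.0013] [0.731  0.079  0.0241]
side purple [396 199  16  29 386] [403.6 213. ] [ 0.4385 -0.3884  0.057 ] [ 0.4179 -0.4235  0.0013] [ 0.4648 -0.3735  0.0962]
side 
[... 1979 characters left out ...]
169] [344.4 278.2] [ 0.4405 -0.1273  0.0882] [ 0.4173 -0.1499  0.0355] [ 0.4659 -0.1055  0.1007]
top orange [261 146  37  25 760] [279.9 158.6] [0.8867 0.0828 0.0549] [0.8443 0.0237 0.0455] [0.9387 0.156  0.0657]
top orange [451 256  11  16 111] [455.2 264. ] [ 0.4701 -0.491   0.1303] [ 0.4472 -0.5063  0.1138] [ 0.4995 -0.4768  0.1426]
top green [408 142  39  26 885] [427.3 154.4] [ 0.8876 -0.4533  0.0548] [ 0.8409 -0.5186  0.0451] [ 0.9413 -0.3805  0.0865]
top green [161 148  39  26 884] [180.5 161.1] [0.889  0.4474 0.0553] [0.8419 0.3812 0.0445] [0.9415 0.5188 0.0877]
top green [429 212  24  18 262] [442.5 220.5] [ 0.6203 -0.4637  0.1287] [ 0.5947 -0.4963  0.0138] [ 0.6528 -0.442   0.1785]
```

```bash
python3 - <<'E'
from h import *
np.set_printoptions(precision=4,suppress=True)
cs={n:dict(np.load(n+"0.npz")) for n in("side","top")}
from scipy.optimize import least_squares
t=cs["top"]
# all points of top & side
for n,c in cs.items():
  P=depthpts(c,np.ones((480,640),bool))
  def rect(name,P,m):
    q=P[m]; (ce,sz,a)=cv2.minAreaRect((q[:,:2]*1000).astype(np.float32)); print(n,name,m.sum(),np.array(ce)/1000,sz,a, q[:,2].mean())
  x,y,z=P.T
  m=(x>.46)&(x<.72)&(y>-.37)&(y<-.15)&(abs(z-.096)<.006); rect("redlid",P,m)
  # PCA-free percentile extents
  m=(x>.40)&(x<.75)&(y>.2)&(y<.42)&(abs(z-.096)<.006); rect("blacklid",P,m)
  m=(x>.45)&(x<.66)&(y>-.36)&(y<-.18)&(z>.178)&(z<.195)
  q=P[m]; f=least_squares(lambda p:np.minimum(0,0.0235-np.hypot(q[:,0]-p[0],q[:,1]-p[1])),q[:,:2].mean(0)); print(n,"capmean",q.mean(0),q.min(0),q.max(0),len(q))
  m=(x>.55)&(x<.75)&(y>-.36)&(y<-.12)&(z>.10)&(z<.2)&(y>-.22); print(n,"quad",P[m].mean(0),P[m].min(0),P[m].max(0),m.sum())
# yellow and red ray measures
for n,c in cs.items():
  for m,s,ce in comps(c,(20,120,90),(33,255,255)):
    if n=="top" and abs(ce[0]-388)<4 or n=="side" and abs(ce[0]-360)<4: print(n,"cap c at z.186/.176",onplane(c,ce[0],ce[1],.186),onplane(c,ce[0],ce[1],.176))
c=t
for m,s,ce in comps(c,(0,150,70),(5,255,255),5)+comps(c,(172,150,70),(179,255,255),5):
  if abs(ce[0]-381)<8 and abs(ce[1]-275)<6:
    v,u=np.nonzero(m); p=onplane(c,u,v,.097)
    l=cv2.fitLine((p[:,:2]*1000).astype(np.float32),cv2.DIST_L2,0,.01,.01).ravel(); 
    d=l[:2]; tt=(p[:,:2]*1000-l[2:])@d; print("bar",l,tt.min(),tt.max(),np.degrees(np.arctan2(d[1],d[0])),"mid",l[2:]+d*(tt.min()+tt.max())/2)
# caddy
for m,s,ce in comps(c,(108,120,40),(122,255,255)):
  if abs(ce[0]-307)<5:
    cn=max(cv2.findContours(m.astype(np.uint8),cv2.RETR_EXTERNAL,2)[0],key=cv2.contourArea)[:,0]
    p=onplane(c,cn[:,0],cn[:,1],.018); print("caddy",cv2.minAreaRect((p[:,:2]*1000).astype(np.float32)))
P=depthpts(c,np.ones((480,640),bool));x,y,z=P.T
m=(x>.55)&(x<.72)&(y>-.07)&(y<.07)&(z>.085)&(z<.1);print("white cap",P[m].mean(0),P[m].min(0),P[m].max(0))
for n,c in cs.items():
 big=cv2.resize(c["pixels"][150:330,250:470] if n=="top" else c["pixels"][150:300,240:440],None,fx=3.6,fy=3.3,interpolation=2)[:,:,::-1]; cv2.imwrite(f"pics/{n}z.png",big)
from rig import manip
o=manip.observe(); print(R.from_rotvec(o["tool_rot"]).as_matrix())
E
```

```text
side redlid 1353 [ 0.5756 -0.2587] (190.94683837890625, 245.45831298828125) 82.41740417480469 0.09677887499439893
side blacklid 3607 [0.5959 0.2893] (185.10177612304688, 264.2242431640625) 79.34066772460938 0.09712407831013542
side capmean [ 0.5389 -0.2597  0.1842] [ 0.5165 -0.2844  0.178 ] [ 0.5646 -0.2352  0.1899] 103
side quad [ 0.6619 -0.1834  0.144 ] [ 0.5645 -0.2182  0.1001] [ 0.7156 -0.1696  0.1873] 375
top redlid 2308 [ 0.575  -0.2593] (184.61123657226562, 240.6995391845703) 82.04475402832031 0.09657081892813045
top blacklid 2502 [0.5939 0.286 ] (184.26547241210938, 256.7022705078125) 78.84632110595703 0.09683053692923366
top capmean [ 0.5397 -0.267   0.1846] [ 0.5158 -0.2922  0.1781] [ 0.5652 -0.243   0.1933] 180
top quad [ 0.6322 -0.1951  0.1246] [ 0.5502 -0.2194  0.1   ] [ 0.7097 -0.1753  0.1907] 143
side cap c at z.186/.176 [ 0.533  -0.2482  0.186 ] [ 0.5419 -0.2685  0.176 ]
top cap c at z.186/.176 [ 0.5403 -0.2652  0.186 ] [ 0.5423 -0.2669  0.176 ]
bar [   0.1342    0.991   447.745  -249.8541] -53.88093919206248 57.08004019896501 82.288246 mid [ 447.9596 -248.269 ]
caddy ((607.4830322265625, -5.1412506103515625), (114.88104248046875, 230.52682495117188), 76.78907012939453)
white cap [ 0.6586 -0.0091  0.0927] [ 0.6359 -0.0315  0.0852] [0.6826 0.0139 0.1   ]
[[-0.001   0.9143  0.4049]
 [ 0.0021  0.4049 -0.9143]
 [-1.     -0.0001 -0.0023]]
```

View pics/topz.png

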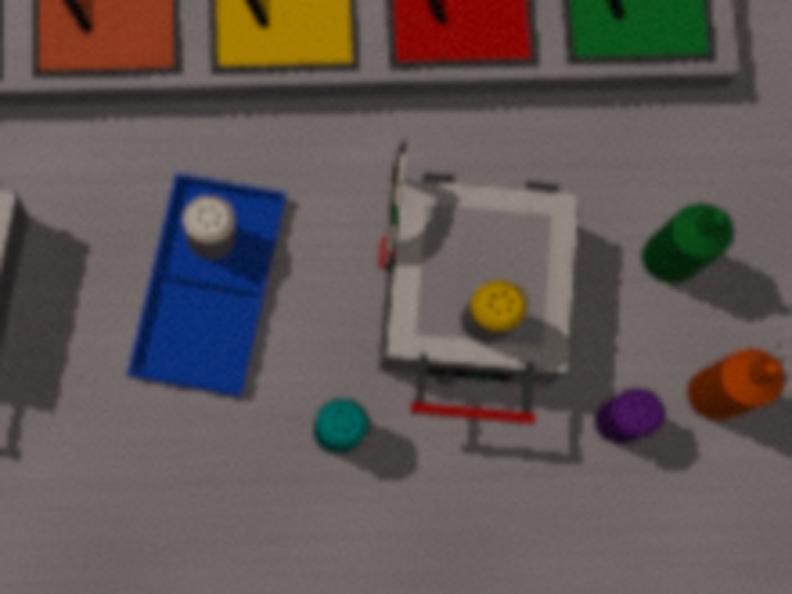

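View pics/sidez.png

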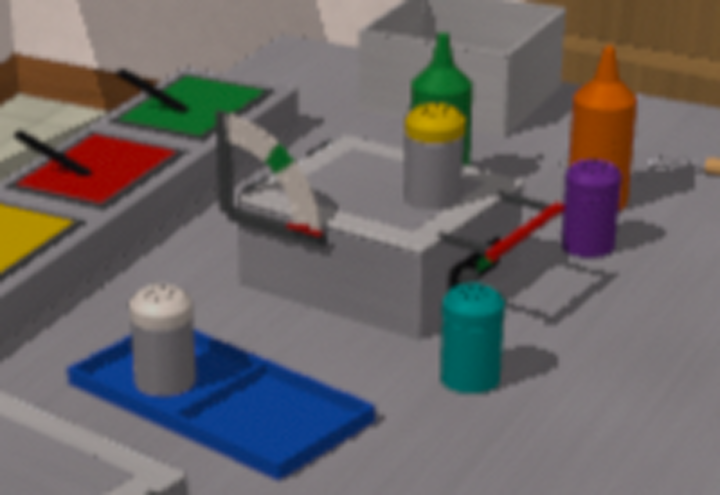

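The well's yaw is about -7.7°, from both the bar and the lid. The bar middle is at (0.447,-0.249), which puts the hinge at (0.685,-0.281). The shaker is at (0.540,-0.266) with its cap top near 0.186, as expected. The caddy measures 115×230 as it should, with yaw -13° and its free place at (0.5525,0.008). I'll keep the jaws along the well's x throughout.

```bash
cat > go.py <<'E'
import sys
from h import *
from rig import manip
np.set_printoptions(precision=4,suppress=True)
def go(p,yaw=-7.7,o=None):
    o=o or manip.observe()
    A=R.from_rotvec(o["tool_rot"]); a=np.radians(yaw)
    z=np.array([np.cos(a),np.sin(a),0]);x=np.array([0,0,-1.]);B=np.stack([x,np.cross(z,x),z],1)
    d=A.inv().apply(np.array(p)-o["eef_pos"]); r=(A.inv()*R.from_matrix(B)).as_rotvec()
    print("d",d,"a",r,"deg",np.degrees(np.linalg.norm(r)))
if __name__=="__main__":
    o=manip.observe();print(o["time_s"],o["eef_pos"],o["ft_force"],o["gripper_width"])
    v=[float(a) for a in sys.argv[1:]]
    go(v[:3],v[3] if len(v)>3 else -7.7)
E
python3 go.py 0.54 -0.266 0.25
```

```text
0.1 [ 0.2629 -0.5937  0.2316] [-0.6171 -0.1076 -0.0302] 1.0047954548366314
d [-0.018   0.3861 -0.1875] a [-1.0195 -0.0021 -0.0011] deg 58.41340800164008
```

carry_out:
  motion:
    - {"dx": -0.018, "dy": 0.04, "dz": -0.02, "ax": -0.12}
    - {"dx": -0.018, "dy": 0.08, "dz": -0.04, "ax": -0.24}
    - {"dx": -0.018, "dy": 0.12, "dz": -0.06, "ax": -0.36}
    - {"dx": -0.018, "dy": 0.16, "dz": -0.08, "ax": -0.48}
    - {"dx": -0.018, "dy": 0.2, "dz": -0.1, "ax": -0.6}
    - {"dx": -0.018, "dy": 0.24, "dz": -0.12, "ax": -0.72}
    - {"dx": -0.018, "dy": 0.28, "dz": -0.14, "ax": -0.82}
    - {"dx": -0.018, "dy": 0.32, "dz": -0.155, "ax": -0.92}
    - {"dx": -0.018, "dy": 0.355, "dz": -0.17, "ax": -1.0}
    - {"dx": -0.018, "dy": 0.375, "dz": -0.182, "ax": -1.019}
  fingers: 1

```text
schema error: expected keys dx, dy, dz, ax, ay, az
```

carry_out:
  motion:
    - {"dx": 0}
    - {"dx": 0}

```text
schema error: expected keys dx, dy, dz, ax, ay, az
```

```bash
python3 go.py 0.54 -0.266 0.138
```

```text
0.1 [ 0.2629 -0.5937  0.2316] [-0.6171 -0.1076 -0.0302] 1.0047954548366314
d [ 0.094   0.3861 -0.1872] a [-1.0195 -0.0021 -0.0011] deg 58.41340800164008
```

All six keys are needed in every row.

carry_out:
  motion:
    - {"dx": -0.018, "dy": 0.04, "dz": -0.02, "ax": -0.12, "ay": 0, "az": 0}
    - {"dx": -0.018, "dy": 0.08, "dz": -0.04, "ax": -0.24, "ay": 0, "az": 0}
    - {"dx": -0.018, "dy": 0.12, "dz": -0.06, "ax": -0.36, "ay": 0, "az": 0}
    - {"dx": -0.018, "dy": 0.16, "dz": -0.08, "ax": -0.48, "ay": 0, "az": 0}
    - {"dx": -0.018, "dy": 0.2, "dz": -0.1, "ax": -0.6, "ay": 0, "az": 0}
    - {"dx": -0.018, "dy": 0.24, "dz": -0.12, "ax": -0.72, "ay": 0, "az": 0}
    - {"dx": -0.018, "dy": 0.28, "dz": -0.14, "ax": -0.82, "ay": 0, "az": 0}
    - {"dx": -0.018, "dy": 0.32, "dz": -0.155, "ax": -0.92, "ay": 0, "az": 0}
    - {"dx": -0.018, "dy": 0.36, "dz": -0.175, "ax": -1.0, "ay": 0, "az": 0}
    - {"dx": -0.018, "dy": 0.386, "dz": -0.187, "ax": -1.02, "ay": 0, "az": 0}
  fingers: 1

```text
time_s: 1.1
eef_pos: [0.5423, -0.263, 0.2503]
tool_rot: [0.103, 1.568, -0.098]
ft_force: [-0.3, -0.2, 0.3]
gripper_width: 1.0
```

carry_out:
  motion:
    - {"dx": 0, "dy": 0, "dz": 0, "ax": 0, "ay": 0, "az": 0}
    - {"dx": 0, "dy": 0, "dz": 0, "ax": 0, "ay": 0, "az": 0}
    - {"dx": 0, "dy": 0, "dz": 0, "ax": 0, "ay": 0, "az": 0}

```text
time_s: 1.4
eef_pos: [0.5391, -0.2689, 0.2502]
tool_rot: [0.107, 1.57, -0.108]
ft_force: [0.2, -0.3, -0.6]
gripper_width: 1.003
```

```bash
python3 go.py 0.54 -0.266 0.138; python3 - <<'E'
from h import *
from rig import vision
for n in ("top","side"):
    c=vision.capture(n); np.savez(n+"1.npz",**c)
    cv2.imwrite(f"pics/{n}1.png",cv2.resize(c["pixels"][120:320,250:470],None,fx=3,fy=3)[:,:,::-1])
E
```

```text
1.4 [ 0.5391 -0.2689  0.2502] [ 0.1957 -0.2838 -0.5952] 1.0028416211438054
d [0.1122 0.0031 0.0007] a [-0.0025 -0.0016  0.0013] deg 0.18254721961807038
```

View pics/side1.png

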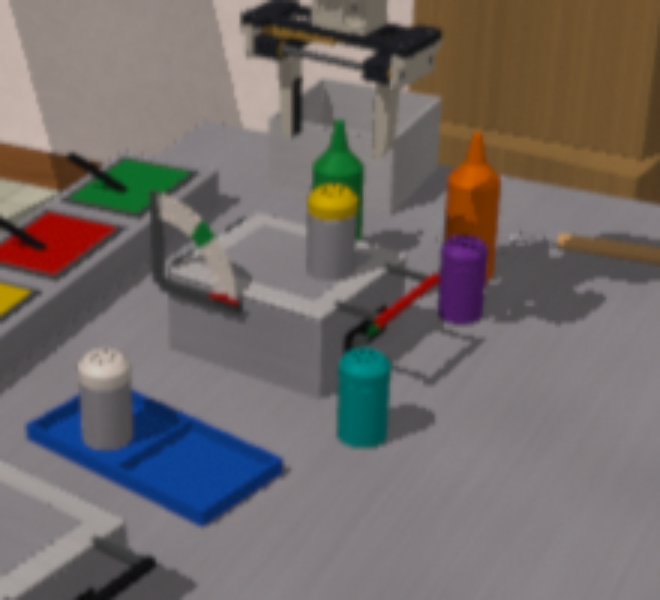

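The side view shows the open fingers, at crop (292,110) and (385,130), straddling the yellow cap at (332,200) with nothing in the way. I'll descend.

carry_out:
  motion:
    - {"dx": 0.03, "dy": 0.001, "dz": 0, "ax": 0, "ay": 0, "az": 0}
    - {"dx": 0.06, "dy": 0.002, "dz": 0, "ax": 0, "ay": 0, "az": 0}
    - {"dx": 0.085, "dy": 0.002, "dz": 0, "ax": 0, "ay": 0, "az": 0}
    - {"dx": 0.1, "dy": 0.002, "dz": 0, "ax": 0, "ay": 0, "az": 0}
    - {"dx": 0.108, "dy": 0.002, "dz": 0, "ax": 0, "ay": 0, "az": 0}
    - {"dx": 0.112, "dy": 0.002, "dz": 0, "ax": 0, "ay": 0, "az": 0}
    - {"dx": 0.112, "dy": 0.002, "dz": 0, "ax": 0, "ay": 0, "az": 0}
    - {"dx": 0.112, "dy": 0.002, "dz": 0, "ax": 0, "ay": 0, "az": 0}

```text
time_s: 2.3
eef_pos: [0.5412, -0.2655, 0.1396]
tool_rot: [0.105, 1.566, -0.106]
ft_force: [-0.3, -0.2, 0.4]
gripper_width: 1.0
```

```bash
python3 go.py 0.54 -0.266 0.138; python3 - <<'E'
from h import *
from rig import vision
for n in ("top","side"):
    c=vision.capture(n); np.savez(n+"1.npz",**c)
    cv2.imwrite(f"pics/{n}2.png",cv2.resize(c["pixels"][140:300,290:450],None,fx=3.5,fy=3.5)[:,:,::-1])
E
```

```text
2.3 [ 0.5412 -0.2655  0.1396] [-0.3248 -0.1834  0.3881] 1.0004955186750333
d [ 0.0016 -0.0007 -0.0011] a [0.     0.0019 0.0005] deg 0.10986643988687184
```

View pics/side2.png

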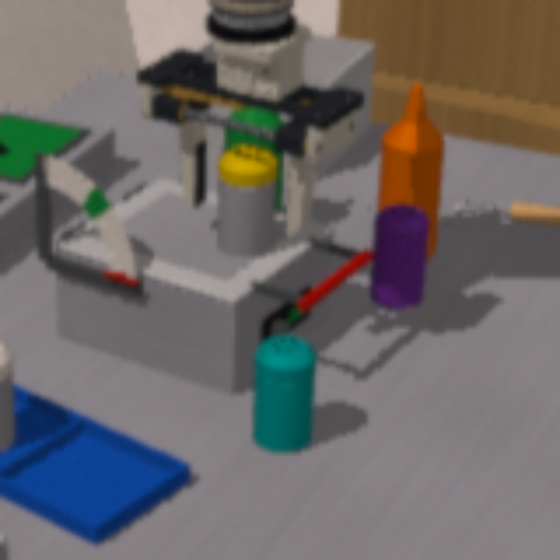

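The fingers are on either side of the shaker (crop 248,200), with the tips clear above the lid. I'll close them.

carry_out:
  motion:
    - {"dx": 0, "dy": 0, "dz": 0, "ax": 0, "ay": 0, "az": 0}
    - {"dx": 0, "dy": 0, "dz": 0, "ax": 0, "ay": 0, "az": 0}
    - {"dx": 0, "dy": 0, "dz": 0, "ax": 0, "ay": 0, "az": 0}
    - {"dx": 0, "dy": 0, "dz": 0, "ax": 0, "ay": 0, "az": 0}
    - {"dx": 0, "dy": 0, "dz": 0, "ax": 0, "ay": 0, "az": 0}
    - {"dx": 0, "dy": 0, "dz": 0, "ax": 0, "ay": 0, "az": 0}
    - {"dx": 0, "dy": 0, "dz": 0, "ax": 0, "ay": 0, "az": 0}
    - {"dx": 0, "dy": 0, "dz": 0, "ax": 0, "ay": 0, "az": 0}
  fingers: 0
  squeeze: 25

```text
time_s: 3.2
eef_pos: [0.5409, -0.265, 0.1387]
tool_rot: [0.105, 1.568, -0.105]
ft_force: [0.9, -1.0, -0.5]
gripper_width: 0.541
```

carry_out:
  motion:
    - {"dx": 0, "dy": 0, "dz": 0, "ax": 0, "ay": 0, "az": 0}
    - {"dx": 0, "dy": 0, "dz": 0, "ax": 0, "ay": 0, "az": 0}
    - {"dx": 0, "dy": 0, "dz": 0, "ax": 0, "ay": 0, "az": 0}
    - {"dx": 0, "dy": 0, "dz": 0, "ax": 0, "ay": 0, "az": 0}

```text
time_s: 3.6
eef_pos: [0.5407, -0.265, 0.1387]
tool_rot: [0.105, 1.568, -0.105]
ft_force: [0.6, 0.1, -0.0]
gripper_width: 0.538
```

Width is 0.538, which is 50 mm, so it is gripped. Now I'll lift it slowly.

carry_out:
  motion:
    - {"dx": -0.004, "dy": 0, "dz": 0, "ax": 0, "ay": 0, "az": 0}
    - {"dx": -0.012, "dy": 0, "dz": 0, "ax": 0, "ay": 0, "az": 0}
    - {"dx": -0.025, "dy": 0, "dz": 0, "ax": 0, "ay": 0, "az": 0}
    - {"dx": -0.04, "dy": 0, "dz": 0, "ax": 0, "ay": 0, "az": 0}
    - {"dx": -0.055, "dy": 0, "dz": 0, "ax": 0, "ay": 0, "az": 0}
    - {"dx": -0.07, "dy": 0, "dz": 0, "ax": 0, "ay": 0, "az": 0}
    - {"dx": -0.085, "dy": 0, "dz": 0, "ax": 0, "ay": 0, "az": 0}
    - {"dx": -0.095, "dy": 0, "dz": 0, "ax": 0, "ay": 0, "az": 0}
    - {"dx": -0.1, "dy": 0, "dz": 0, "ax": 0, "ay": 0, "az": 0}
    - {"dx": -0.1, "dy": 0, "dz": 0, "ax": 0, "ay": 0, "az": 0}

```text
time_s: 4.6
eef_pos: [0.5409, -0.2652, 0.2396]
tool_rot: [0.105, 1.567, -0.106]
ft_force: [0.3, -0.0, -1.8]
gripper_width: 0.541
```

```bash
python3 go.py 0.5525 0.008 0.238; python3 - <<'E'
from h import *
from rig import vision
for n in ("top","side"):
    c=vision.capture(n); np.savez(n+"1.npz",**c)
    cv2.imwrite(f"pics/{n}3.png",cv2.resize(c["pixels"][120:300,240:450],None,fx=3,fy=3)[:,:,::-1])
E
```

```text
4.6 [ 0.5409 -0.2652  0.2396] [ 0.2765 -0.0359 -1.7858] 0.5409712024373768
d [ 0.0014  0.2723 -0.025 ] a [0.0004 0.0014 0.0004] deg 0.08626183250583616
```

View pics/side3.png

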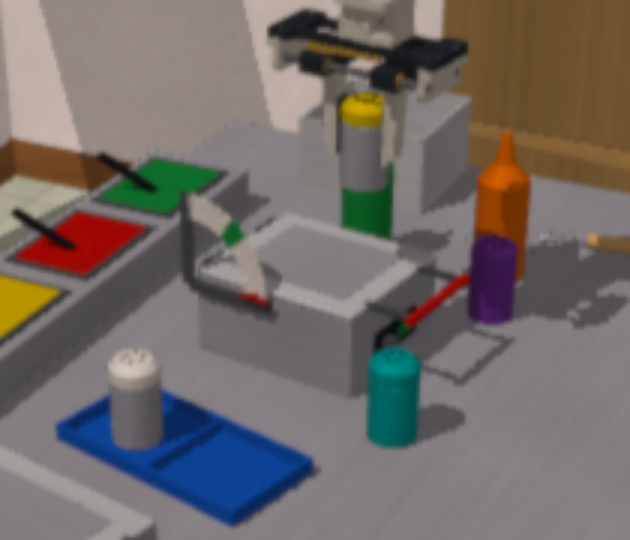

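The shaker (crop 362,140) hangs upright in the jaws above the lid. I'll carry it to the caddy.

carry_out:
  motion:
    - {"dx": 0, "dy": 0.01, "dz": -0.001, "ax": 0, "ay": 0, "az": 0}
    - {"dx": 0, "dy": 0.03, "dz": -0.003, "ax": 0, "ay": 0, "az": 0}
    - {"dx": 0, "dy": 0.06, "dz": -0.005, "ax": 0, "ay": 0, "az": 0}
    - {"dx": 0, "dy": 0.09, "dz": -0.008, "ax": 0, "ay": 0, "az": 0}
    - {"dx": 0, "dy": 0.12, "dz": -0.011, "ax": 0, "ay": 0, "az": 0}
    - {"dx": 0, "dy": 0.15, "dz": -0.014, "ax": 0, "ay": 0, "az": 0}
    - {"dx": 0, "dy": 0.18, "dz": -0.017, "ax": 0, "ay": 0, "az": 0}
    - {"dx": 0, "dy": 0.21, "dz": -0.02, "ax": 0, "ay": 0, "az": 0}
    - {"dx": 0, "dy": 0.235, "dz": -0.022, "ax": 0, "ay": 0, "az": 0}
    - {"dx": 0, "dy": 0.253, "dz": -0.024, "ax": 0, "ay": 0, "az": 0}

```text
time_s: 5.7
eef_pos: [0.55, -0.0075, 0.2382]
tool_rot: [0.104, 1.57, -0.101]
ft_force: [-0.3, -0.7, -1.5]
gripper_width: 0.536
```

carry_out:
  motion:
    - {"dx": 0, "dy": 0.012, "dz": -0.001, "ax": 0, "ay": 0, "az": 0}
    - {"dx": 0, "dy": 0.019, "dz": -0.001, "ax": 0, "ay": 0, "az": 0}
    - {"dx": 0, "dy": 0.019, "dz": -0.001, "ax": 0, "ay": 0, "az": 0}
    - {"dx": 0, "dy": 0.019, "dz": -0.001, "ax": 0, "ay": 0, "az": 0}
    - {"dx": 0, "dy": 0.019, "dz": -0.001, "ax": 0, "ay": 0, "az": 0}

```text
time_s: 6.2
eef_pos: [0.5522, 0.0063, 0.2385]
tool_rot: [0.106, 1.568, -0.108]
ft_force: [0.4, 0.1, -1.7]
gripper_width: 0.542
```

```bash
python3 go.py 0.5525 0.008 0.048; python3 - <<'E'
from h import *
from rig import vision
for n in ("top","side"):
    c=vision.capture(n); np.savez(n+"1.npz",**c)
    cv2.imwrite(f"pics/{n}4.png",cv2.resize(c["pixels"][120:300,240:450],None,fx=3,fy=3)[:,:,::-1])
    for m,s,ce in comps(c,(20,120,90),(33,255,255)):
        print(n,s,ce, onplane(c,ce[0],ce[1],.283))
    p=depthpts(c,np.ones((480,640),bool)); x,y,z=p.T
    m=(x>.48)&(x<.62)&(y>-.05)&(y<.07)&(z>.15)&(z<.23); q=p[m]; print(len(q),q.min(0) if len(q) else 0,q.max(0)if len(q) else 0)
E
```

```text
6.2 [0.5522 0.0063 0.2385] [ 0.4254  0.121  -1.6735] 0.5417229819422673
d [0.1905 0.0019 0.0001] a [-0.0019 -0.0002  0.0009] deg 0.11758531066040714
top [310 144  38  26 909] [328.93619362 157.02420242] [ 0.7952282  -0.08333508  0.283     ]
top [ 75 255  58   8 309] [102.51779935 258.87702265] [0.49556317 0.59631793 0.283     ]
0 0 0
side [305 183  16  14 182] [312.47252747 190.13186813] [0.54787918 0.0206969  0.283     ]
side [211 211  49  25 616] [236.03084416 222.78571429] [0.6189767  0.25402522 0.283     ]
side [111 372  70  67 701] [144.91298146 405.32524964] [0.41302216 0.76129431 0.283     ]
side [119 399  67  68 669] [151.5470852  433.21823617] [0.37023876 0.79388998 0.283     ]
194 [ 5.22136772e-01 -2.08414121e-04  1.95550339e-01] [0.58656311 0.03177056 0.22991334]
```

View pics/side4.png

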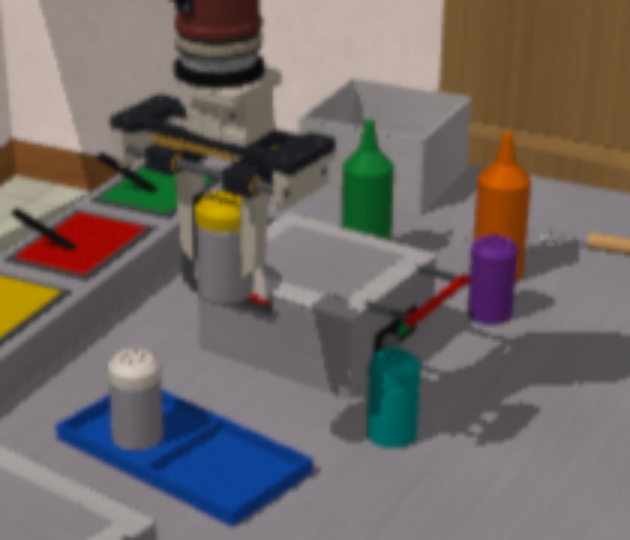

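View pics/top4.png

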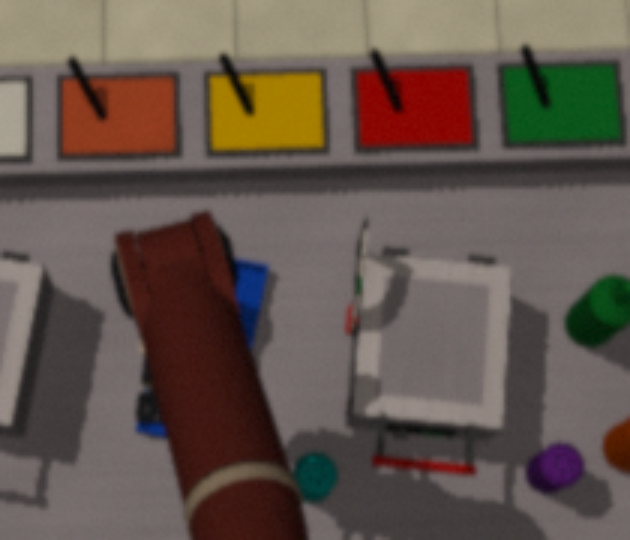

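The shaker is upright at crop (220,250), and the held pose is at (0.552,0.006). To stand on the caddy floor the TCP has to be near 0.047. I'll descend and do the last bit slowly.

carry_out:
  motion:
    - {"dx": 0.01, "dy": 0.001, "dz": 0, "ax": 0, "ay": 0, "az": 0}
    - {"dx": 0.03, "dy": 0.001, "dz": 0, "ax": 0, "ay": 0, "az": 0}
    - {"dx": 0.055, "dy": 0.001, "dz": 0, "ax": 0, "ay": 0, "az": 0}
    - {"dx": 0.08, "dy": 0.001, "dz": 0, "ax": 0, "ay": 0, "az": 0}
    - {"dx": 0.105, "dy": 0.001, "dz": 0, "ax": 0, "ay": 0, "az": 0}
    - {"dx": 0.13, "dy": 0.001, "dz": 0, "ax": 0, "ay": 0, "az": 0}
    - {"dx": 0.15, "dy": 0.001, "dz": 0, "ax": 0, "ay": 0, "az": 0}
    - {"dx": 0.165, "dy": 0.001, "dz": 0, "ax": 0, "ay": 0, "az": 0}
    - {"dx": 0.174, "dy": 0.001, "dz": 0, "ax": 0, "ay": 0, "az": 0}
    - {"dx": 0.178, "dy": 0.001, "dz": 0, "ax": 0, "ay": 0, "az": 0}

```text
time_s: 7.3
eef_pos: [0.5518, 0.0087, 0.0595]
tool_rot: [0.105, 1.57, -0.105]
ft_force: [0.9, 0.7, -1.5]
gripper_width: 0.538
```

carry_out:
  motion:
    - {"dx": 0.002, "dy": 0, "dz": 0, "ax": 0, "ay": 0, "az": 0}
    - {"dx": 0.004, "dy": 0, "dz": 0, "ax": 0, "ay": 0, "az": 0}
    - {"dx": 0.006, "dy": 0, "dz": 0, "ax": 0, "ay": 0, "az": 0}
    - {"dx": 0.008, "dy": 0, "dz": 0, "ax": 0, "ay": 0, "az": 0}
    - {"dx": 0.01, "dy": 0, "dz": 0, "ax": 0, "ay": 0, "az": 0}
    - {"dx": 0.01, "dy": 0, "dz": 0, "ax": 0, "ay": 0, "az": 0}
    - {"dx": 0.01, "dy": 0, "dz": 0, "ax": 0, "ay": 0, "az": 0}

```text
time_s: 8.0
eef_pos: [0.5524, 0.0089, 0.0507]
tool_rot: [0.105, 1.568, -0.105]
ft_force: [-0.1, -0.6, -0.9]
gripper_width: 0.538
```

```bash
python3 go.py 0.5525 0.008 0.047; python3 - <<'E'
from h import *
from rig import vision
for n in ("side",):
    c=vision.capture(n)
    cv2.imwrite(f"pics/{n}5.png",cv2.resize(c["pixels"][150:300,240:390],None,fx=4,fy=4)[:,:,::-1])
E
```

```text
8.0 [0.5524 0.0089 0.0507] [-0.0619 -0.5707 -0.9363] 0.5380174183111729
d [ 0.0037 -0.0008  0.0002] a [ 0.0004  0.0001 -0.0001] deg 0.02622416823834403
```

View pics/side5.png

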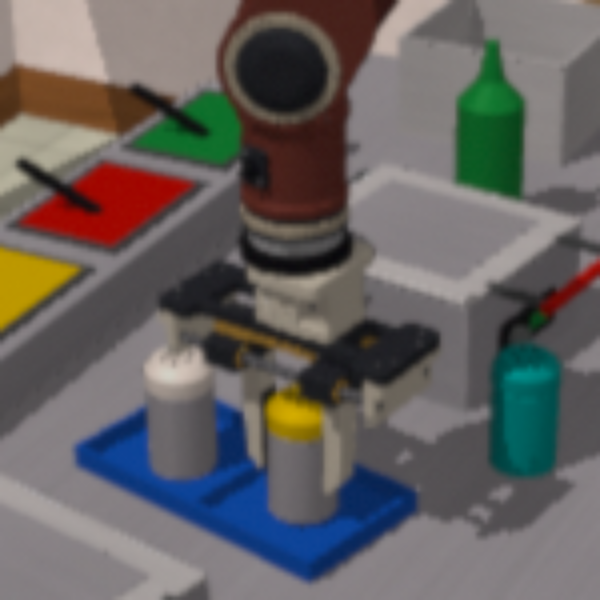

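The shaker is inside the empty place at (303,470), just above the floor, and the white-capped one at (180,410) hasn't been touched. I'll ease down the last few mm.

carry_out:
  motion:
    - {"dx": 0.001, "dy": 0, "dz": 0, "ax": 0, "ay": 0, "az": 0}
    - {"dx": 0.002, "dy": 0, "dz": 0, "ax": 0, "ay": 0, "az": 0}
    - {"dx": 0.003, "dy": 0, "dz": 0, "ax": 0, "ay": 0, "az": 0}
    - {"dx": 0.003, "dy": 0, "dz": 0, "ax": 0, "ay": 0, "az": 0}
    - {"dx": 0.003, "dy": 0, "dz": 0, "ax": 0, "ay": 0, "az": 0}

```text
time_s: 8.55
eef_pos: [0.5523, 0.0089, 0.0476]
tool_rot: [0.105, 1.568, -0.105]
ft_force: [-0.0, 0.5, -1.6]
gripper_width: 0.537
```

carry_out:
  motion:
    - {"dx": 0.001, "dy": 0, "dz": 0, "ax": 0, "ay": 0, "az": 0}
    - {"dx": 0.001, "dy": 0, "dz": 0, "ax": 0, "ay": 0, "az": 0}
    - {"dx": 0.001, "dy": 0, "dz": 0, "ax": 0, "ay": 0, "az": 0}

```text
time_s: 8.85
eef_pos: [0.5524, 0.0088, 0.0467]
tool_rot: [0.105, 1.568, -0.105]
ft_force: [-0.0, -0.4, -0.9]
gripper_width: 0.54
```

carry_out:
  motion:
    - {"dx": 0.001, "dy": 0, "dz": 0, "ax": 0, "ay": 0, "az": 0}
    - {"dx": 0.001, "dy": 0, "dz": 0, "ax": 0, "ay": 0, "az": 0}
    - {"dx": 0.001, "dy": 0, "dz": 0, "ax": 0, "ay": 0, "az": 0}

```text
time_s: 9.15
eef_pos: [0.5524, 0.0089, 0.0465]
tool_rot: [0.105, 1.568, -0.105]
ft_force: [-1.7, 0.3, 5.7]
gripper_width: 0.54
```

carry_out:
  motion:
    - {"dx": 0.001, "dy": 0, "dz": 0, "ax": 0, "ay": 0, "az": 0}
    - {"dx": 0.001, "dy": 0, "dz": 0, "ax": 0, "ay": 0, "az": 0}
    - {"dx": 0.001, "dy": 0, "dz": 0, "ax": 0, "ay": 0, "az": 0}

```text
time_s: 9.45
eef_pos: [0.5526, 0.0088, 0.0464]
tool_rot: [0.105, 1.567, -0.106]
ft_force: [-1.5, -0.2, 10.9]
gripper_width: 0.541
```

It is on the floor now. I'll relieve the push, then open.

carry_out:
  motion:
    - {"dx": -0.001, "dy": 0, "dz": 0, "ax": 0, "ay": 0, "az": 0}
    - {"dx": -0.0015, "dy": 0, "dz": 0, "ax": 0, "ay": 0, "az": 0}
    - {"dx": -0.0015, "dy": 0, "dz": 0, "ax": 0, "ay": 0, "az": 0}

```text
time_s: 9.75
eef_pos: [0.5525, 0.0089, 0.0465]
tool_rot: [0.105, 1.568, -0.105]
ft_force: [-0.9, 0.4, 4.5]
gripper_width: 0.535
```

carry_out:
  motion:
    - {"dx": 0, "dy": 0, "dz": 0, "ax": 0, "ay": 0, "az": 0}
    - {"dx": 0, "dy": 0, "dz": 0, "ax": 0, "ay": 0, "az": 0}
    - {"dx": 0, "dy": 0, "dz": 0, "ax": 0, "ay": 0, "az": 0}
    - {"dx": 0, "dy": 0, "dz": 0, "ax": 0, "ay": 0, "az": 0}
    - {"dx": 0, "dy": 0, "dz": 0, "ax": 0, "ay": 0, "az": 0}
    - {"dx": 0, "dy": 0, "dz": 0, "ax": 0, "ay": 0, "az": 0}
  fingers: 0.85

```text
time_s: 10.35
eef_pos: [0.5523, 0.0088, 0.0461]
tool_rot: [0.105, 1.568, -0.105]
ft_force: [0.0, 0.3, 0.1]
gripper_width: 0.849
```

carry_out:
  motion:
    - {"dx": -0.01, "dy": 0, "dz": 0, "ax": 0, "ay": 0, "az": 0}
    - {"dx": -0.03, "dy": 0, "dz": 0, "ax": 0, "ay": 0, "az": 0}
    - {"dx": -0.06, "dy": 0, "dz": 0, "ax": 0, "ay": 0, "az": 0}
    - {"dx": -0.09, "dy": 0, "dz": 0, "ax": 0, "ay": 0, "az": 0}
    - {"dx": -0.12, "dy": 0, "dz": 0, "ax": 0, "ay": 0, "az": 0}
    - {"dx": -0.15, "dy": 0, "dz": 0, "ax": 0, "ay": 0, "az": 0}
    - {"dx": -0.175, "dy": 0, "dz": 0, "ax": 0, "ay": 0, "az": 0}
    - {"dx": -0.18, "dy": 0, "dz": 0, "ax": 0, "ay": 0, "az": 0}

```text
time_s: 11.15
eef_pos: [0.5541, 0.0092, 0.23]
tool_rot: [0.106, 1.561, -0.104]
ft_force: [0.6, -0.3, -0.0]
gripper_width: 0.851
```

```bash
python3 go.py 0.446 -0.249 0.23; python3 - <<'E'
from h import *
from rig import vision
for n in ("side",):
    c=vision.capture(n)
    cv2.imwrite(f"pics/{n}6.png",cv2.resize(c["pixels"][150:300,240:390],None,fx=4,fy=4)[:,:,::-1])
E
```

```text
11.15 [0.5541 0.0092 0.23  ] [ 0.648  -0.334  -0.0077] 0.8505292813838347
d [-0.0009 -0.2703 -0.0726] a [ 0.0004  0.0072 -0.0014] deg 0.42217926049900856
```

View pics/side6.png

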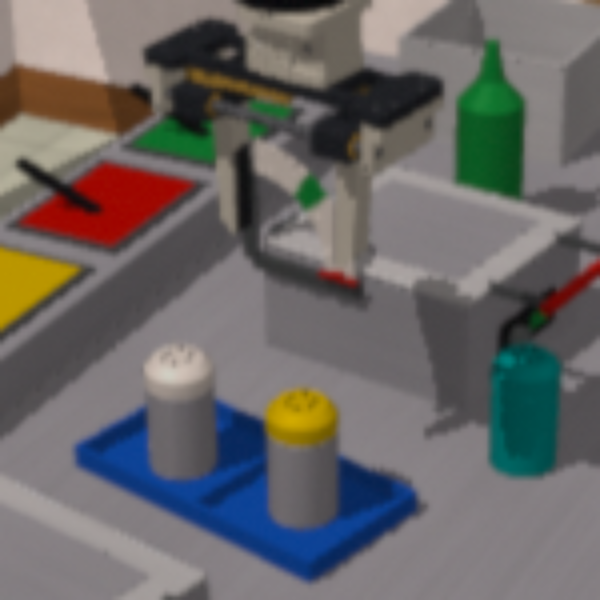

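The yellow-capped shaker stands upright and free at (303,460) in the near place. Now to the handle, with the fingers set to about 42 mm.

carry_out:
  motion:
    - {"dx": 0, "dy": -0.02, "dz": -0.005, "ax": 0, "ay": 0, "az": 0}
    - {"dx": 0, "dy": -0.055, "dz": -0.015, "ax": 0, "ay": 0, "az": 0}
    - {"dx": 0, "dy": -0.09, "dz": -0.025, "ax": 0, "ay": 0, "az": 0}
    - {"dx": 0, "dy": -0.13, "dz": -0.035, "ax": 0, "ay": 0, "az": 0}
    - {"dx": 0, "dy": -0.17, "dz": -0.045, "ax": 0, "ay": 0, "az": 0}
    - {"dx": 0, "dy": -0.21, "dz": -0.055, "ax": 0, "ay": 0, "az": 0}
    - {"dx": 0, "dy": -0.245, "dz": -0.065, "ax": 0, "ay": 0, "az": 0}
    - {"dx": 0, "dy": -0.265, "dz": -0.07, "ax": 0, "ay": 0, "az": 0}
    - {"dx": 0, "dy": -0.27, "dz": -0.071, "ax": 0, "ay": 0, "az": 0}
    - {"dx": 0, "dy": -0.27, "dz": -0.071, "ax": 0, "ay": 0, "az": 0}
  fingers: 0.45

```text
time_s: 12.2
eef_pos: [0.4453, -0.2492, 0.2252]
tool_rot: [0.107, 1.57, -0.105]
ft_force: [0.7, 0.0, 0.2]
gripper_width: 0.445
```

carry_out:
  motion:
    - {"dx": 0.03, "dy": 0, "dz": 0, "ax": 0, "ay": 0, "az": 0}
    - {"dx": 0.06, "dy": 0, "dz": 0, "ax": 0, "ay": 0, "az": 0}
    - {"dx": 0.08, "dy": 0, "dz": 0, "ax": 0, "ay": 0, "az": 0}
    - {"dx": 0.09, "dy": 0, "dz": 0, "ax": 0, "ay": 0, "az": 0}
    - {"dx": 0.09, "dy": 0, "dz": 0, "ax": 0, "ay": 0, "az": 0}
    - {"dx": 0.09, "dy": 0, "dz": 0, "ax": 0, "ay": 0, "az": 0}

```text
time_s: 12.8
eef_pos: [0.4469, -0.2485, 0.1367]
tool_rot: [0.104, 1.567, -0.104]
ft_force: [-0.3, -0.1, 0.3]
gripper_width: 0.451
```

```bash
python3 go.py 0.447 -0.249 0.087; python3 - <<'E'
from h import *
from rig import vision
for n in ("side","top"):
    c=vision.capture(n); np.savez(n+"1.npz",**c)
    im=c["pixels"]; im=im[130:250,310:470] if n=="side" else im[200:320,300:460]
    cv2.imwrite(f"pics/{n}7.png",cv2.resize(im,None,fx=4.5,fy=4.5)[:,:,::-1])
    for m,s,ce in comps(c,(0,150,70),(5,255,255),5): print(n,s,ce)
c=np.load("side1.npz"); print(proj(c,(.447,-.249,.093)),proj(c,(.447,-.249,.131)), proj(c,(0.685,-0.281,.09)))
E
```

```text
12.8 [ 0.4469 -0.2485  0.1367] [-0.325  -0.0944  0.3208] 0.4509905709144626
d [ 0.0497 -0.0005  0.0001] a [ 0.0021  0.0012 -0.0003] deg 0.13770720827958854
side [ 443    0   91  120 4525] [499.43734807  55.70209945]
side [ 380   34   64   84 1047] [412.01623687  72.60267431]
side [ 501  121   49   81 2687] [524.70673614 161.39002605]
side [379 127  20  19 184] [386.32065217 137.46195652]
side [245 191  43  21 467] [266.73447537 200.66809422]
side [ 514  200   64   61 2072] [545.94835907 227.98503861]
side [375 213  21  16  72] [383.47222222 220.94444444]
side [320 218   9   4  18] [323.88888889 219.22222222]
side [502 267  34  64 991] [517.95156408 305.39051463]
side [543 270  19  15 126] [551.1984127  278.19047619]
side [199 311  11   7  33] [204.09090909 314.03030303]
side [ 477  311   85   52 1980] [515.60252525 343.27272727]
top [359 143  39  26 905] [378.02651934 155.8121547 ]
top [356 224   1   6   6] [356.  226.5]
top [387 258   3   4   5] [387.8 259.6]
top [364 272  12   4  31] [369.80645161 273.48387097]
top [388 353   2   3   5] [388.6 354.2]
top [395 356   4   6  12] [396.41666667 358.75      ]
top [399 357   6   6  11] [400.90909091 359.        ]
top [403 361  14   7  29] [409.37931034 363.79310345]
top [420 367   5   5  10] [422.7 369.2]
top [282 385  25  37 274] [290.97445255 400.06569343]
top [290 420   8   8  36] [293.52777778 423.58333333]
top [317 443   8   6  16] [320.25 446.  ]
(np.float64(385.59785695371886), np.float64(220.2163955809877)) (np.float64(386.21179982241836), np.float64(208.96374032222337)) (np.float64(320.93622233412066), np.float64(201.66912427071063))
```

View pics/side7.png

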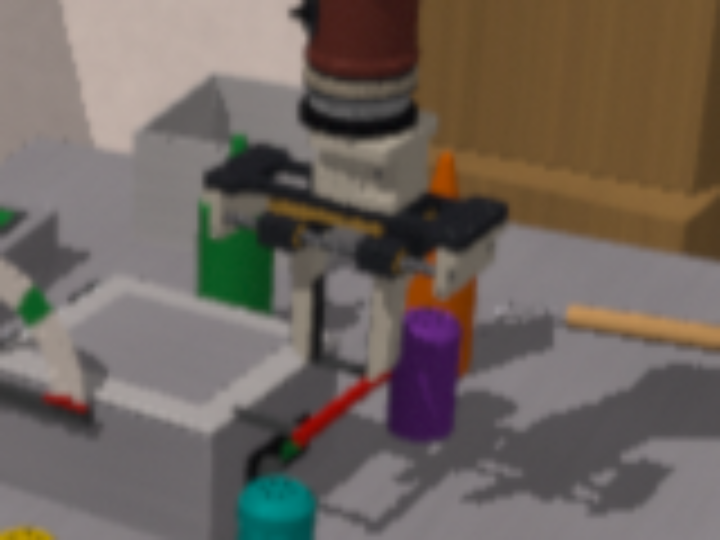

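View pics/top7.png

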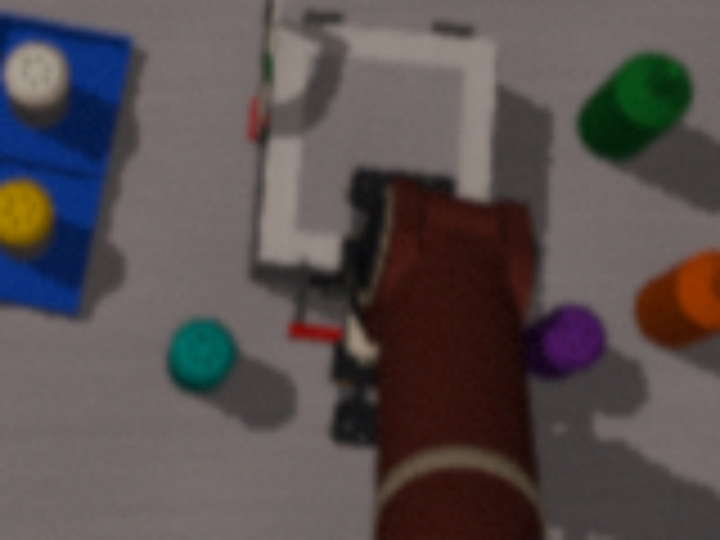

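In the side view the fingertips straddle a point at pixel (386.7,211). The bar's middle, projected to tip height, falls at (386,211), so they agree. I'll descend 50 mm.

carry_out:
  motion:
    - {"dx": 0.008, "dy": 0, "dz": 0, "ax": 0, "ay": 0, "az": 0}
    - {"dx": 0.016, "dy": 0, "dz": 0, "ax": 0, "ay": 0, "az": 0}
    - {"dx": 0.024, "dy": 0, "dz": 0, "ax": 0, "ay": 0, "az": 0}
    - {"dx": 0.032, "dy": 0, "dz": 0, "ax": 0, "ay": 0, "az": 0}
    - {"dx": 0.04, "dy": 0, "dz": 0, "ax": 0, "ay": 0, "az": 0}
    - {"dx": 0.046, "dy": 0, "dz": 0, "ax": 0, "ay": 0, "az": 0}
    - {"dx": 0.05, "dy": 0, "dz": 0, "ax": 0, "ay": 0, "az": 0}
    - {"dx": 0.05, "dy": 0, "dz": 0, "ax": 0, "ay": 0, "az": 0}
    - {"dx": 0.05, "dy": 0, "dz": 0, "ax": 0, "ay": 0, "az": 0}

```text
time_s: 13.8
eef_pos: [0.4461, -0.2493, 0.0862]
tool_rot: [0.105, 1.568, -0.105]
ft_force: [-0.6, -0.7, 0.5]
gripper_width: 0.448
```

```bash
python3 go.py 0.447 -0.249 0.087; python3 - <<'E'
from h import *
from rig import vision
for n in ("side",):
    c=vision.capture(n); np.savez(n+"1.npz",**c)
    im=c["pixels"]; im=im[130:250,310:470] if n=="side" else im[200:320,300:460]
    cv2.imwrite(f"pics/{n}8.png",cv2.resize(im,None,fx=4.5,fy=4.5)[:,:,::-1])
E
```

```text
13.8 [ 0.4461 -0.2493  0.0862] [-0.6485 -0.6763  0.4522] 0.44822494334761337
d [-0.0008  0.0004  0.0009] a [ 0.0005  0.0002 -0.    ] deg 0.03157619106436212
```

View pics/side8.png

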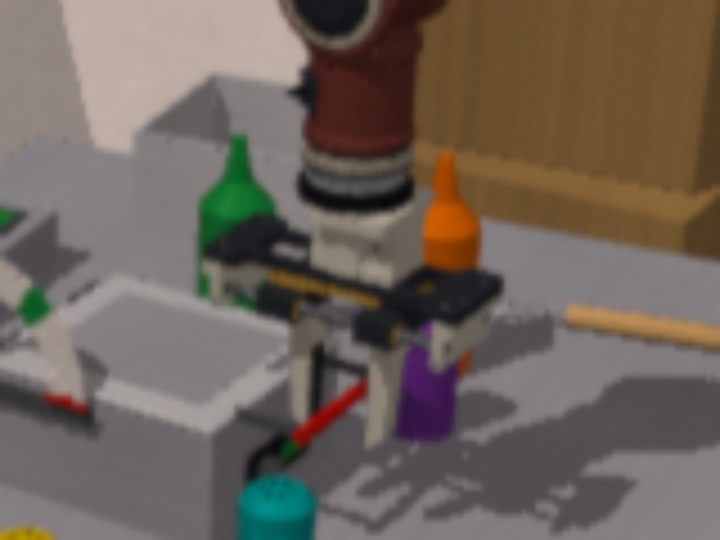

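The fingers, at (303,400) and (380,425), sit on either side of the red bar with no contact force. I'll close on it with a moderate squeeze.

carry_out:
  motion:
    - {"dx": 0, "dy": 0, "dz": 0, "ax": 0, "ay": 0, "az": 0}
    - {"dx": 0, "dy": 0, "dz": 0, "ax": 0, "ay": 0, "az": 0}
    - {"dx": 0, "dy": 0, "dz": 0, "ax": 0, "ay": 0, "az": 0}
    - {"dx": 0, "dy": 0, "dz": 0, "ax": 0, "ay": 0, "az": 0}
    - {"dx": 0, "dy": 0, "dz": 0, "ax": 0, "ay": 0, "az": 0}
    - {"dx": 0, "dy": 0, "dz": 0, "ax": 0, "ay": 0, "az": 0}
    - {"dx": 0, "dy": 0, "dz": 0, "ax": 0, "ay": 0, "az": 0}
  fingers: 0
  squeeze: 20

```text
time_s: 14.55
eef_pos: [0.4471, -0.2495, 0.0864]
tool_rot: [0.105, 1.566, -0.105]
ft_force: [2.8, -0.4, -2.4]
gripper_width: 0.122
```

```bash
python3 - <<'E'
from h import *
from rig import manip
o=manip.observe();A=R.from_rotvec(o["tool_rot"]);print(o["eef_pos"],o["ft_force"],o["gripper_width"])
h0=np.arctan2(3,240)
for t in range(0,55,5):
    a=np.radians(t); r=.240
    back=r-(r*np.cos(a)-.003*np.sin(a)); up=r*np.sin(a)+.003*np.cos(a)-.003
    print(t,"dx",round(-up,4),"dz",round(back,4))
E
```

```text
[ 0.44705181 -0.24945652  0.08636501] [ 2.79263936 -0.42668836 -2.37915497] 0.12181109400807112
0 dx -0.0 dz 0.0
5 dx -0.0209 dz 0.0012
10 dx -0.0416 dz 0.0042
15 dx -0.062 dz 0.009
20 dx -0.0819 dz 0.0155
25 dx -0.1011 dz 0.0238
30 dx -0.1196 dz 0.0337
35 dx -0.1371 dz 0.0451
40 dx -0.1536 dz 0.0581
45 dx -0.1688 dz 0.0724
50 dx -0.1828 dz 0.088
```

Width is 0.122, or 11 mm, so the bar is gripped. I'll raise it along the arc: 25° first, then check.

carry_out:
  motion:
    - {"dx": -0.008, "dy": 0, "dz": 0, "ax": 0, "ay": 0, "az": 0}
    - {"dx": -0.021, "dy": 0, "dz": 0.001, "ax": 0, "ay": 0, "az": 0}
    - {"dx": -0.031, "dy": 0, "dz": 0.0025, "ax": 0, "ay": 0, "az": 0}
    - {"dx": -0.0415, "dy": 0, "dz": 0.004, "ax": 0, "ay": 0, "az": 0}
    - {"dx": -0.052, "dy": 0, "dz": 0.0065, "ax": 0, "ay": 0, "az": 0}
    - {"dx": -0.062, "dy": 0, "dz": 0.009, "ax": 0, "ay": 0, "az": 0}
    - {"dx": -0.072, "dy": 0, "dz": 0.012, "ax": 0, "ay": 0, "az": 0}
    - {"dx": -0.082, "dy": 0, "dz": 0.0155, "ax": 0, "ay": 0, "az": 0}
    - {"dx": -0.092, "dy": 0, "dz": 0.0195, "ax": 0, "ay": 0, "az": 0}
    - {"dx": -0.101, "dy": 0, "dz": 0.024, "ax": 0, "ay": 0, "az": 0}

```text
time_s: 15.55
eef_pos: [0.472, -0.2527, 0.1881]
tool_rot: [0.104, 1.563, -0.105]
ft_force: [8.0, -1.1, -6.0]
gripper_width: 0.123
```

```bash
cat > look.py <<'E'
import sys
from h import *
from rig import vision, manip
np.set_printoptions(precision=4,suppress=True)
o=manip.observe();print(o["time_s"],o["eef_pos"],o["ft_force"],o["gripper_width"])
b=o["eef_pos"]+np.array([0,0,.005]); a=np.radians(-7.7)
H=np.array([.685,-.281,.09])+0; f=(H-b)@[np.cos(a),np.sin(a),0]; up=b[2]-.09
print("est angle from gripper",np.degrees(np.arctan2(up,f)-.0125),"radius",np.hypot(up,f))
i=sys.argv[1]
for n in ("side","top"):
    c=vision.capture(n); np.savez(n+"1.npz",**c)
    im=c["pixels"]; im=im[130:250,290:450] if n=="side" else im[180:300,310:470]
    cv2.imwrite(f"pics/{n}{i}.png",cv2.resize(im,None,fx=4.5,fy=4.5,interpolation=2)[:,:,::-1])
E
python3 look.py 9
```

```text
15.55 [ 0.472  -0.2527  0.1881] [ 7.9583 -1.1456 -6.0441] 0.12284217756029851
est angle from gripper 24.924896638633633 radius 0.23830000110303032
```

View pics/side9.png

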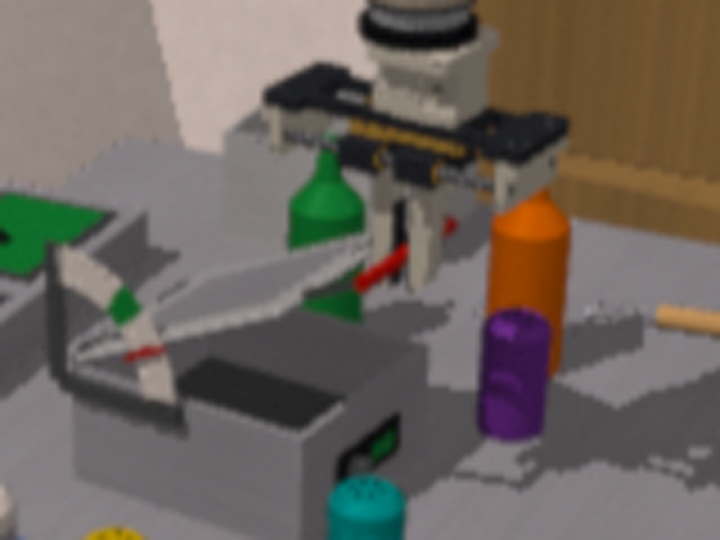

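The lid is up about 25°, with its red pointer at (143,353) on the way to the green band at (122,305). A force of about 9 N pulls the tool towards the hinge, so my arc is about 2 mm off in x. I'll add 2 mm for the rest.

carry_out:
  motion:
    - {"dx": -0.005, "dy": 0, "dz": 0.004, "ax": 0, "ay": 0, "az": 0}
    - {"dx": -0.0135, "dy": 0, "dz": 0.0095, "ax": 0, "ay": 0, "az": 0}
    - {"dx": -0.0225, "dy": 0, "dz": 0.015, "ax": 0, "ay": 0, "az": 0}
    - {"dx": -0.0315, "dy": 0, "dz": 0.0205, "ax": 0, "ay": 0, "az": 0}
    - {"dx": -0.04, "dy": 0, "dz": 0.0265, "ax": 0, "ay": 0, "az": 0}
    - {"dx": -0.0485, "dy": 0, "dz": 0.0335, "ax": 0, "ay": 0, "az": 0}
    - {"dx": -0.0565, "dy": 0, "dz": 0.0405, "ax": 0, "ay": 0, "az": 0}
    - {"dx": -0.0645, "dy": 0, "dz": 0.048, "ax": 0, "ay": 0, "az": 0}
    - {"dx": -0.073, "dy": 0, "dz": 0.057, "ax": 0, "ay": 0, "az": 0}
    - {"dx": -0.079, "dy": 0, "dz": 0.063, "ax": 0, "ay": 0, "az": 0}

```text
time_s: 16.65
eef_pos: [0.5318, -0.2605, 0.2669]
tool_rot: [0.106, 1.571, -0.105]
ft_force: [0.3, 0.5, -2.8]
gripper_width: 0.124
```

carry_out:
  motion:
    - {"dx": -0.002, "dy": 0, "dz": 0.002, "ax": 0, "ay": 0, "az": 0}
    - {"dx": -0.0025, "dy": 0, "dz": 0.0025, "ax": 0, "ay": 0, "az": 0}
    - {"dx": -0.0025, "dy": 0, "dz": 0.0025, "ax": 0, "ay": 0, "az": 0}
    - {"dx": -0.0025, "dy": 0, "dz": 0.0025, "ax": 0, "ay": 0, "az": 0}
    - {"dx": -0.0025, "dy": 0, "dz": 0.0025, "ax": 0, "ay": 0, "az": 0}

```text
time_s: 17.15
eef_pos: [0.5338, -0.2608, 0.2686]
tool_rot: [0.106, 1.57, -0.105]
ft_force: [-3.1, 2.2, 1.9]
gripper_width: 0.118
```

```bash
python3 look.py 10
```

```text
17.15 [ 0.5338 -0.2608  0.2686] [-3.0593  2.2042  1.9151] 0.11849820865471385
est angle from gripper 49.562031043694375 radius 0.23870696421070975
```

View pics/side10.png

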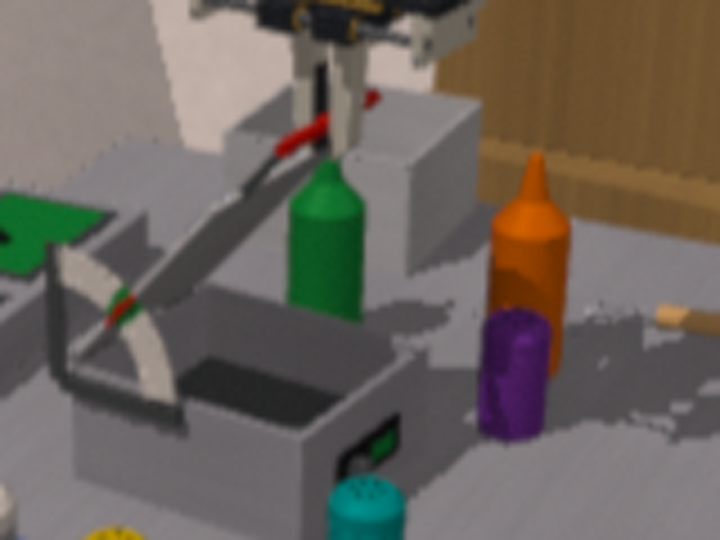

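The red pointer at (122,308) lies in the green band, with green visible above and below it. I'll let it settle and check the lid angle independently from a depth plane, plus the rest of the scene.

carry_out:
  motion:
    - {"dx": 0, "dy": 0, "dz": 0, "ax": 0, "ay": 0, "az": 0}
    - {"dx": 0, "dy": 0, "dz": 0, "ax": 0, "ay": 0, "az": 0}
    - {"dx": 0, "dy": 0, "dz": 0, "ax": 0, "ay": 0, "az": 0}
    - {"dx": 0, "dy": 0, "dz": 0, "ax": 0, "ay": 0, "az": 0}
    - {"dx": 0, "dy": 0, "dz": 0, "ax": 0, "ay": 0, "az": 0}

```text
time_s: 17.75
eef_pos: [0.5342, -0.2608, 0.2689]
tool_rot: [0.106, 1.569, -0.105]
ft_force: [-5.2, 2.6, 3.3]
gripper_width: 0.12
```

```bash
python3 look.py 11; python3 - <<'E'
from h import *
np.set_printoptions(precision=4,suppress=True)
a=np.radians(-7.7);X=np.array([np.cos(a),np.sin(a)]);Y=np.array([-X[1],X[0]])
H=np.array([.685,-.281])
for n in("top","side"):
    c=dict(np.load(n+"1.npz")); cv2.imwrite(f"pics/full_{n}.png",c["pixels"][:,:,::-1])
    P=depthpts(c,np.ones((480,640),bool)); f=-(P[:,:2]-H)@X; l=(P[:,:2]-H)@Y; z=P[:,2]-.09
    m=(f>.02)&(f<.125)&(abs(l)<.075)&(z>.015)&(z<.16)&(abs(np.degrees(np.arctan2(z,f))-50)<15)
    if m.sum()>30:
        q=np.c_[f[m],z[m]].astype(np.float32); L=cv2.fitLine(q,cv2.DIST_HUBER,0,.001,.001).ravel(); print(n,m.sum(),"lid angle",np.degrees(np.arctan2(L[1],L[0]))%180)
    # pointer: red pixels near the quadrant
    for lo,hi in (((0,150,70),(5,255,255)),((50,120,40),(80,255,255))):
      for mm,s,ce in comps(c,lo,hi,3):
        p=depthpts(c,mm); 
        if not len(p): continue
        p=np.median(p,0); ff=-(p[:2]-H)@X; ll=(p[:2]-H)@Y; zz=p[2]-.09
        if 0<ff<.12 and .06<ll<.13: print(n,lo,s,ce,"angle",np.degrees(np.arctan2(zz,ff)),"r",np.hypot(ff,zz),"l",ll)
E
```

```text
17.75 [ 0.5342 -0.2608  0.2689] [-5.1514  2.5832  3.3464] 0.1201711671626181
est angle from gripper 49.66899708092826 radius 0.23866842777238173
top 412 lid angle 49.571964
side 335 lid angle 50.202374
side (0, 150, 70) [316 198   2   2   3] [316.3333 198.3333] angle 51.41653670929049 r 0.0843386324237017 l 0.09794153745882914
side (50, 120, 40) [316 194   2   2   3] [316.6667 194.6667] angle 55.05255483942187 r 0.09128071725559135 l 0.09260532345505199
side (50, 120, 40) [317 198   4   3   6] [318.5 199. ] angle 46.58440828547442 r 0.08470268121921691 l 0.0937963900319077
```

View pics/full_side.png

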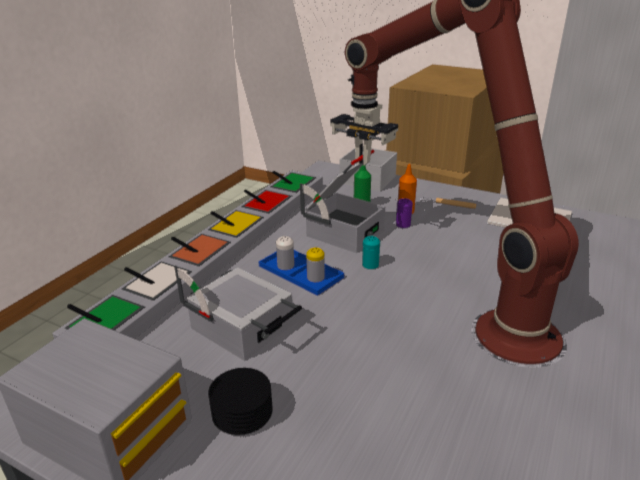

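View pics/full_top.png

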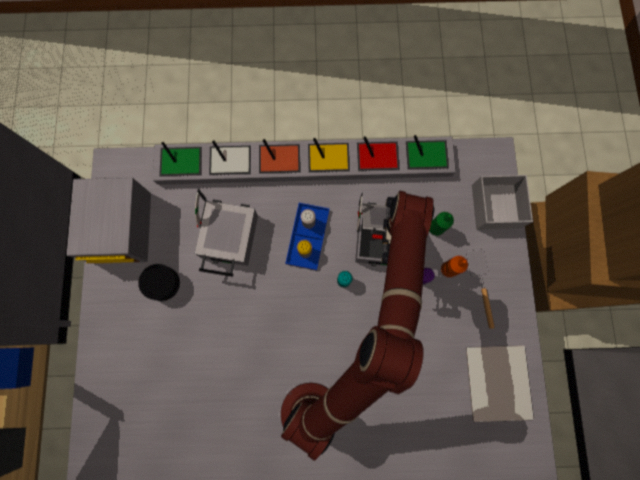

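View pics/side11.png

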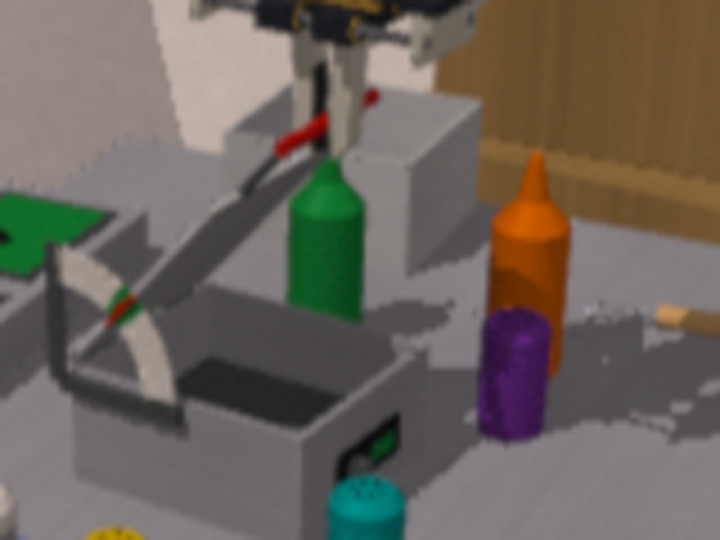

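The lid angle reads 49.6° from the top view, 50.2° from the side view and 49.7° from the gripper pose. The scene is undisturbed: shaker upright in the caddy at (316,265), white one at (286,252), black lid shut. There's a residual push of about 6 N along the lid's radius, so I'll relieve it a little.

carry_out:
  motion:
    - {"dx": -0.001, "dy": 0, "dz": -0.001, "ax": 0, "ay": 0, "az": 0}
    - {"dx": -0.001, "dy": 0, "dz": -0.001, "ax": 0, "ay": 0, "az": 0}
    - {"dx": -0.001, "dy": 0, "dz": -0.001, "ax": 0, "ay": 0, "az": 0}
    - {"dx": -0.001, "dy": 0, "dz": -0.001, "ax": 0, "ay": 0, "az": 0}
    - {"dx": -0.001, "dy": 0, "dz": -0.001, "ax": 0, "ay": 0, "az": 0}
  squeeze: 25

```text
time_s: 18.35
eef_pos: [0.5344, -0.2609, 0.2692]
tool_rot: [0.105, 1.567, -0.104]
ft_force: [1.8, 1.7, -5.0]
gripper_width: 0.116
```

carry_out:
  motion:
    - {"dx": 0, "dy": 0, "dz": 0, "ax": 0, "ay": 0, "az": 0}
    - {"dx": 0, "dy": 0, "dz": 0, "ax": 0, "ay": 0, "az": 0}
    - {"dx": 0, "dy": 0, "dz": 0, "ax": 0, "ay": 0, "az": 0}
    - {"dx": 0, "dy": 0, "dz": 0, "ax": 0, "ay": 0, "az": 0}
    - {"dx": 0, "dy": 0, "dz": 0, "ax": 0, "ay": 0, "az": 0}
    - {"dx": 0, "dy": 0, "dz": 0, "ax": 0, "ay": 0, "az": 0}
    - {"dx": 0, "dy": 0, "dz": 0, "ax": 0, "ay": 0, "az": 0}
    - {"dx": 0, "dy": 0, "dz": 0, "ax": 0, "ay": 0, "az": 0}
    - {"dx": 0, "dy": 0, "dz": 0, "ax": 0, "ay": 0, "az": 0}
    - {"dx": 0, "dy": 0, "dz": 0, "ax": 0, "ay": 0, "az": 0}

```text
time_s: 19.35
eef_pos: [0.5344, -0.2609, 0.2692]
tool_rot: [0.105, 1.567, -0.105]
ft_force: [5.0, 1.3, -8.2]
gripper_width: 0.118
```

```bash
python3 look.py 12
```

```text
19.35 [ 0.5344 -0.2609  0.2692] [ 4.966   1.3248 -8.1768] 0.11776295692582653
est angle from gripper 49.76476061897621 radius 0.23880626908244731
```

View pics/side12.png

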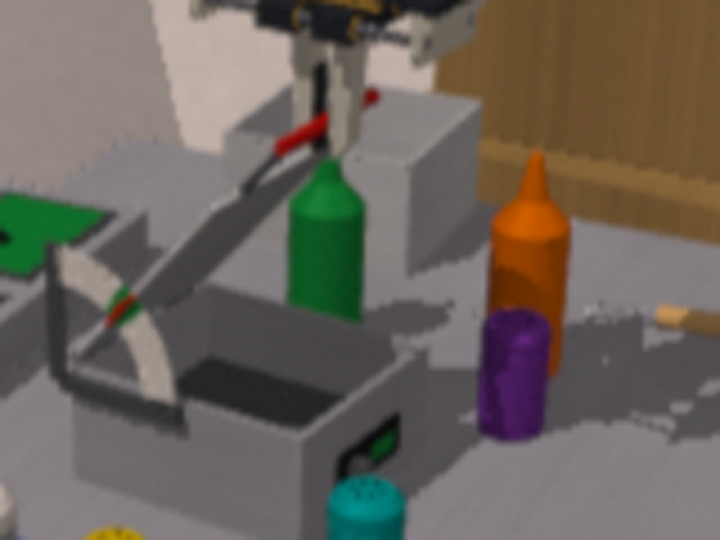

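The forces are still small (under 10 N), the pose is steady and the pointer is still in the green band at (122,308). I'll hand it in.

```bash
python3 -c "
from rig import manip
print(manip.close_job()); print(manip.observe()['eef_pos'])"
```

```text
the job is handed in; nothing more can be done
None
the job is handed in; nothing more can be done
```

I lifted the yellow-capped shaker off the red-handled lid and set it down upright in the caddy's empty place. Then I raised the lid by its bar to about 50° and handed the job in at about 19.5 s, with the gripper still holding it.

- **Lid angle:** the last full check read 49.6° from the top view, 50.2° from the side view and 49.7° from the gripper pose. After a final 1 mm adjustment I rechecked only the gripper pose, which gave 49.8°. The red pointer was in the green band, with green visible on both sides of it.
- **Grip:** the measured width is about 11 mm against the 12 mm bar. A residual push of about 10 N along the lid's radius was left, from a 1–2 mm error in my arc. My last adjustment reversed its direction but did not remove it. The pose held steady through a further second.
- **Scene:** in the last full pictures both shakers stood in the caddy, the black-handled lid was shut, and everything else looked to be in place. The purple look-alike was partly hidden behind the arm in the top view, but the side view shows it standing.
- **After hand-in:** no reading was available, so I could not check the final second.

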